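# Put the oiling rod back and present the valve ball in its dish

### The arm

A 6-joint arm with a two-finger parallel gripper is mounted at the origin on the work surface. World frame = base frame: x ahead of the robot, y to its left, z up, the work surface at z = 0. Lengths are in m, angles in rad, forces in N, time in s.
With the tool pointing down it reaches from about 0.35 to 0.775 m from the base axis. Payload 7.3 kg.
Tool frame: the origin (TCP) lies on the centre line of the jaws, within the pads' length; the fingertips stand 25 mm ahead of it and the grasp point (between the pads) lies 6 mm ahead of it; z points along the fingers, y is the line along which they close (so a half turn about z gives the same grasp; the last joint's range is limited). The gripper opens to 92 mm and grips with 3 to 60 N. Pads are 19 mm wide; open, the fingers measure 130 mm over their backs; the gripper's body (75 mm by 190 mm) begins 47 mm behind the grasp point.
Start: joints at [-1.408, 0.342, 1.524, -0, 1.275, -0.146], TCP at [0.16, -0.5, 0.252] pointing down, gripper open.
Joint ranges: [-2.53, 2.53], [-0.77, 2.02], [0.04, 2.7], [-1, 4.14], [0.28, 2.66], [-3.11, 3.11]. Speed limits (rad/s): [2.57, 2.57, 3.14, 3.14, 3.14, 3.14].

### API

Orientations are given as a rotation vector (axis times angle).
In Python, from workcell import * gives the robot as it stands.
- The arm moves only by the tool send_rows, never from a script. Its argument "increments" is a list of rows, each a list of 3 entries, a list of its own where there are three numbers: the shift along the tool's x, y, z in mm, then the turn, a rotation vector about the tool's x, y, z in degrees, then the closure in counts, from 0 (fully open) to 255 (shut). In form: [[[tx, ty, tz], [ax, ay, az], claw], ...]. A call has 1 to 12 rows; each row shifts and turns the commanded pose from where the row before left it, along the tool's axes as they then stand; what a row does not reach is not made up. A row lasts 1/8 s, in which the tool goes at most 62.5 mm and 10.7 degrees, less where a joint would pass 70% of its speed; a pose out of reach is approached as far as the arm can. A call with a gripper value outside its range is refused whole. The fingers move at their own pace and stop on an object; the grip force is fixed at half the most. Time passes only in rows, so rows that do not move let the fingers close. It gives the time, the measured TCP pose, the force, the opening and the grip force at its end, in the units of the state.
- observe(): the state, without advancing time (a new reading comes with each control period).
- get_image(name): name is "scene" or "top" or "wrist"; returns (picture, depth): 400x640x3 uint8, red, green, blue; 400x640 float32, m along the optical axis (not along the pixel's ray), 0 where there is no reading.
- calibration(name): a dict with "mtx" (3x3 intrinsics, pixels), "rvec" (rotation vector, rad) and "tvec" (3), from world to camera coordinates, as OpenCV has them. Camera axes: x right, y down, z forward; pixel columns grow to the right and rows downward; lengths in m; the calibration is good to about 2 mm. A picture is of the moment at which its call begins: read the wrist's pose just before it. calibration takes no time and is no camera call; for the wrist camera it gives the pose at the moment of the call.
- job_done(): hands the job in; it is judged then, once.
The state is a dict: "t": time; "joint_positions": joint angles; "qd": joint speeds; "tau": joint torques, N m; "ee_pos": TCP position; "ee_rot": TCP orientation; "force": force on the tool from outside, world axes, zero at the start; "wrist_torque": the same for the moment, N m; "finger_gap": finger opening in m; "grip_force": force on a finger pad.
Only numpy, scipy, OpenCV 4.12 (cv2) and the standard library are available. Lean on these libraries where they do the work, as an engineer would, in place of code of your own. Each camera call takes 0.05 s, during which the arm holds its last target. There are 200 camera calls.

### The job

The valve ball in the dish has just been oiled: put the green-handled oiling rod from its white drip block back into the amber oil vial, pushed down until its handle sits on the vial's rim, and let go of it. Then take the dish by the red grip, lift it straight up about 80 mm off its pedestal and only then, in the air, give it a quarter turn so that its yellow lip points squarely to the blue valve block's side of the stand, keeping the dish level, the ball resting in the blue middle and the other things on the bench undisturbed. Finish while still holding the dish there, over the pedestal: do not put it down or let go.

Things in the scene. Friction and masses are not known exactly. Their poses are not given: they have to be found in the camera images.
- stand: Fixed stand: base plate 100 x 250 x 8 mm with an aluminium pedestal (top 72 mm across, 42 mm above the bench) and a blue valve block 60 x 50 mm (brass port on top, 65 mm above the bench). Origin: on the bench under the pedestal's axis; z up; +y points from the pedestal to the block, whose centre is 155 mm away. The plate spans y = -60 to 190 mm.
- dish: Loose shallow aluminium dish, 124 mm across, rim 22 mm high, 175-350 g. Inside: a 7 degree cone, lowest in the middle, which is painted blue 40 mm across. Origin: centre of its underside (42 mm above the bench at the start); z up, +x to the yellow lip. Steel bail in its y-z plane: legs at y = +-63 mm, 6 mm bar. Lip at the start: about along the stand's +x; at the end: along the stand's +y.
- dish_grip (a point): Centre of the red flat-sided grip block at the middle of the bail's crossbar, 98 mm above the dish's underside, right above the middle of the dish: 14 mm thick along the dish's x (pinch it across this, from above), 46 mm long along the dish's y, 22 mm high. 60 mm of free height between the grip and the ball.
- dish_lip (a point): Outer end of the yellow lip, 84 mm from the dish's axis along the dish's +x, 19.5 mm above its underside.
- dish_middle (a point): Point on the dish's axis, 19 mm above its underside, where the ball's centre lies when it rests in the middle.
- ball: Loose steel valve ball 22 mm in diameter, 43 g; it rolls freely on the dish.
- ball_center (a point): Centre of the ball.
- rod: Loose oiling rod, 40 g: steel shaft 6 mm in diameter, round tip, 58 mm long below a green square handle 14 x 14 x 40 mm (4 mm black button on top). Origin: the shaft's tip; z up to the handle; x and y square to the handle's flats. At the start it stands in the drip block, handle on the block's top, tip 7 mm above the bench.
- rod_handle (a point): Centre of the rod's green handle, 78 mm above the rod's tip; 14 mm across its flats (along the rod's x and along its y).
- vial: Fixed amber glass oil vial on a black foot 60 x 60 x 8 mm. Body 34 mm across, neck 23 mm across, rim 83 mm above the bench. Origin: centre of the foot's underside; z up.
- vial_mouth (a point): Centre of the vial's round opening, at the rim, 83 mm above the bench; opening 11 mm in diameter, inside floor 70 mm below the rim. With the rod fully in, its handle rests on the rim and the rod's tip is 25 mm above the bench.
- drip_block: Fixed white block 50 x 50 x 65 mm with a 9 mm wide hole, 60 mm deep, in the middle of its top, where the rod stands at the start. Origin: centre of its underside. Vial and drip block may change places.
- wrench: Steel wrench about 160 mm long lying flat; leave it alone. Origin near its middle.
- screwdriver: Screwdriver about 190 mm long lying flat; leave it alone. Origin near its middle.
- jar: Jar 64 mm across and 75 mm high with a yellow lid; leave it alone. Origin: centre of its underside.
- gasket: Red sealing ring 90 mm across, 10 mm high, lying flat; leave it alone. Origin: centre of its underside.
- fitting: Brass elbow fitting, 26 mm across and 30 mm high, with a stub 35 mm out to its +x; leave it alone. Origin: centre of its underside.
Not all that is in view belongs to the job. What is shaped like the dish but pink, purple or turquoise is not meant.

How it is judged:
On the way, in this order (a step that is already met when the one before it is completed fails the run):
1. the rod stands in the vial, handle down on the rim, let go (z of rod in the frame of vial between 0.01 and 0.029 m and horizontal distance between rod and vial_mouth below 0.006 m and angle between rod's own z axis and vertical below 0.12 rad and contact force between rod and the fingers below 0.1 N), for 0.2 s.
2. the dish is lifted clear of its pedestal with the ball in the middle, not yet turned (z of dish in the frame of stand above 0.082 m and angle between the x axis of dish and the y axis of stand, either way round above 0.9 rad and contact force between dish and the fingers above 1 N and distance between ball_center and dish_middle below 0.015 m), for 0.2 s.
At the end, for the whole second after the job is handed in: Rod released in the vial, handle within 4 mm of the rim, within 7 degrees of upright. Dish held still by the fingers, 40 mm or more above the pedestal, within 40 mm of straight over it, level within 5 degrees, lip along the stand's +y within 9 degrees, ball at rest within 12 mm of the middle (all of step 1 and z of dish in the frame of stand above 0.082 m and contact force between dish and the fingers above 1 N and contact force between dish and stand below 0.1 N and horizontal distance between dish and stand below 0.04 m and angle between dish's own z axis and vertical below 0.09 rad and angle between the x axis of dish and the y axis of stand, either way round below 0.16 rad and y of dish_lip in the frame of stand above 0.03 m and distance between ball_center and dish_middle below 0.012 m and linear speed of dish below 0.03 m/s and linear speed of ball below 0.05 m/s); the arm keeps its last pose, push and grip.
It fails at once if the ball leaves the blue middle of the dish (more than 22 mm off centre) (distance between ball_center and dish_middle above 0.022 m).
It fails at once if the dish is tilted by more than 12 degrees (angle between dish's own z axis and vertical above 0.21 rad).
It fails at once if a bystander is pushed out of place by more than 30 mm (distance of any of wrench, screwdriver, jar, gasket, fitting from where it was at the start of the episode above 0.03 m).
It also fails if it takes over 61 s, if anything falls off the work surface, if the arm or the gripper's body presses on something with over 40 N, if the wrist force passes 120 N, or if a joint passes its speed limit or range.

## Working session

There is one attempt and no reset: what is moved stays moved. The work goes in short steps, Python scripts to look and compute and a tool call to move; the robot and the scene stay as the last step left them, time stands still between calls to the robot, and variables do not carry over. Pictures are saved under pics/ and viewed, at most 10 in all, crops included, and the job is handed in when it is done.

Besides the shell and the picture viewer there is one more tool, called after "Emit:" by a JSON object that holds its "api" and its "payload". send_rows: Moves the arm, as the interface text tells. Its arguments: {"type":"object","properties":{"increments":{"type":"array","items":{"type":"array"}}},"required":["increments"]}

```bash
mkdir -p pics; cat > h.py <<'E'
from workcell import *
import numpy as np, cv2
def snap(n,f):
    s=observe(); c=calibration(n); p,d=get_image(n)
    cv2.imwrite(f'pics/{f}.png',p[:,:,::-1]); np.savez(f'pics/{f}.npz',p=p,d=d,K=c['mtx'],r=np.array(c['rvec']),t=np.array(c['tvec']))
    return s
def load(f):
    z=np.load(f'pics/{f}.npz'); return z['p'],z['d'],z['K'],cv2.Rodrigues(z['r'].ravel())[0],z['t'].ravel()
def cast(f,u,v,h):
    p,d,K,R,t=load(f); ray=R.T@np.linalg.solve(K,[u,v,1.]); o=-R.T@t
    return o+ray*(h-o[2])/ray[2]
def cloud(f):
    p,d,K,R,t=load(f); v,u=np.mgrid[:400,:640]
    c=np.stack([(u-K[0,2])/K[0,0]*d,(v-K[1,2])/K[1,1]*d,d],-1)
    W=(c-t)@R; W[d==0]=np.nan; return W
E
python3 - <<'E'
from h import *
s=snap('scene','scene0');snap('top','top0');print(s)
E
```

```text
{'t': 0.0, 'joint_positions': array([-1.40798648e+00,  3.42707001e-01,  1.52504168e+00,  3.59564011e-05,
        1.27537471e+00, -1.46013007e-01]), 'qd': array([-0.00011087,  0.00134428, -0.00046132,  0.00010195, -0.00010137,
        0.00110103]), 'tau': array([ 1.23204492e-03, -4.31236696e+01, -2.44217420e+01,  7.18587474e-02,
        5.58153796e-02, -1.36976014e-04]), 'ee_pos': array([ 0.15953054, -0.49978418,  0.25104448]), 'ee_rot': array([-3.10270446e+00, -4.82920676e-01, -3.38088794e-05]), 'force': array([-0.34985625,  0.28526552,  0.03471501]), 'wrist_torque': array([0.01591074, 0.05824164, 0.02541966]), 'grip_force': 0.0, 'finger_gap': 0.09204830959825393}
```

View pics/top0.png

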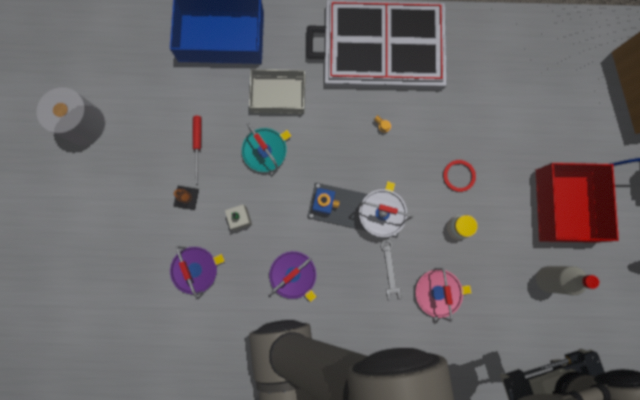

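View pics/scene0.png

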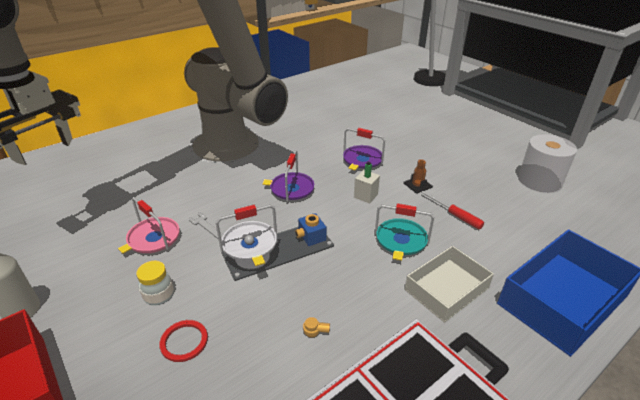

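The aluminium dish with the ball is on the stand: top (383,214), scene (248,240). The valve block is at top (323,201), the white drip block with the green rod at (237,217), and the amber vial at (185,197). The look-alikes are teal (264,150), purple (193,270) and (292,275), and pink (439,294). They are coloured, not aluminium, and have no stand. I'll confirm with an enlarged crop and measure.

```bash
python3 - <<'E'
from h import *
np.set_printoptions(precision=4,suppress=True)
p=load('top0')[0]
cv2.imwrite('pics/crop.png',cv2.resize(p[165:265,160:420,::-1],(780,300),interpolation=cv2.INTER_CUBIC))
for f in ['top0','scene0']:
    p,d,K,R,t=load(f); W=cloud(f); H=cv2.cvtColor(p,cv2.COLOR_RGB2HSV); h,s,v=[H[...,i].astype(int) for i in range(3)]
    print(f,'cam',-R.T@t)
    box={'top0':dict(rod=(222,200,252,232),vial=(170,182,200,212),block=(308,185,342,217),grip=(370,200,402,226),lip=(382,180,398,194),stand=(305,180,370,240)),
         'scene0':dict(rod=(350,155,385,205),vial=(400,155,435,195),block=(290,208,330,246),grip=(230,203,262,220),lip=(250,252,270,268))}[f]
    mk=dict(rod=(h>45)&(h<90)&(s>80),vial=(h>3)&(h<20)&(s>120),block=(h>100)&(h<125)&(s>120),grip=((h<8)|(h>172))&(s>130),lip=(h>20)&(h<32)&(s>130),stand=(v<110)&(s<80))
    for k,(a,b,c,e) in box.items():
        m=np.zeros_like(mk[k],bool); m[b:e,a:c]=mk[k][b:e,a:c]
        vv,uu=np.nonzero(m); P=W[m]; 
        if len(uu)==0: print(k,'none');continue
        r=cv2.minAreaRect(np.stack([uu,vv],1).astype(np.float32))
        print(k,len(uu),'px',uu.mean(),vv.mean(),'rect',r,'\n  med',np.nanmedian(P,0),'min',np.nanpercentile(P,3,0),'max',np.nanpercentile(P,97,0))
W=cloud('top0')
# heights: white block top, dish rim
for n,(a,b,c,e),z0,z1 in [('drip',(222,200,252,232),.058,.07),('vialrim',(170,182,200,212),.075,.09),('rodtop',(222,200,252,232),.09,.12),('blk',(308,185,342,217),.045,.07),('plate',(300,175,365,240),.004,.013)]:
    P=W[b:e,a:c].reshape(-1,3); P=P[(P[:,2]>z0)&(P[:,2]<z1)]
    if len(P)>3: print(n,len(P),P.mean(0),P.min(0),P.max(0),cv2.minAreaRect((P[:,:2]*1000).astype(np.float32)))
E
```

```text
top0 cam [ 0.3733 -0.034   1.2405]
rod 9 px 236.11111111111111 215.88888888888889 rect ((236.0, 215.5), (3.0, 2.0), 90.0) 
  med [0.4881 0.1655 0.1033] min [0.4857 0.1636 0.0952] max [0.493  0.1684 0.1087]
vial 122 px 182.2295081967213 194.9344262295082 rect ((181.86000061035156, 194.52000427246094), (15.200000762939453, 9.800000190734863), 36.869895935058594) 
  med [0.5439 0.3133 0.0615] min [0.5323 0.3063 0.0338] max [0.5583 0.3285 0.0835]
block 223 px 322.8520179372197 201.19730941704037 rect ((323.2307434082031, 200.3461456298828), (18.631031036376953, 22.553354263305664), 11.309932708740234) 
  med [ 0.5295 -0.0488  0.0518] min [ 0.5112 -0.0769  0.0473] max [ 0.5697 -0.0273  0.0557]
grip 78 px 387.71794871794873 208.8846153846154 rect ((387.8018798828125, 208.9434051513672), (17.44478988647461, 4.395537853240967), 15.945395469665527) 
  med [ 0.5083 -0.2059  0.1501] min [ 0.5014 -0.2248  0.1464] max [ 0.5157 -0.1869  0.1533]
lip 59 px 389.8474576271187 185.72881355932202 rect ((389.8235778808594, 185.7058868408203), (7.761139392852783, 7.276068687438965), 14.03624439239502) 
  
[... 1756 characters left out ...]
0.3114 0.0758] [0.5543 0.3324 0.0863] ((544.7815551757812, 322.2388000488281), (20.363672256469727, 20.29733657836914), 10.094619750976562)
rodtop 39 [0.49   0.1704 0.1046] [0.4829 0.1633 0.0915] [0.4984 0.1793 0.1136] ((490.7354736328125, 171.23013305664062), (14.161397933959961, 13.960307121276855), 16.914901733398438)
blk 432 [ 0.5381 -0.0516  0.0551] [ 0.5067 -0.0906  0.0451] [ 0.572  -0.0225  0.0698] ((538.003662109375, -59.061912536621094), (64.39160919189453, 60.43950653076172), 79.07611846923828)
plate 1215 [ 0.5261 -0.0971  0.0072] [ 0.4446 -0.1637  0.004 ] [ 0.6168 -0.0022  0.013 ] ((530.6539916992188, -83.09968566894531), (161.41842651367188, 172.11148071289062), 89.8726806640625)
```

View pics/crop.png

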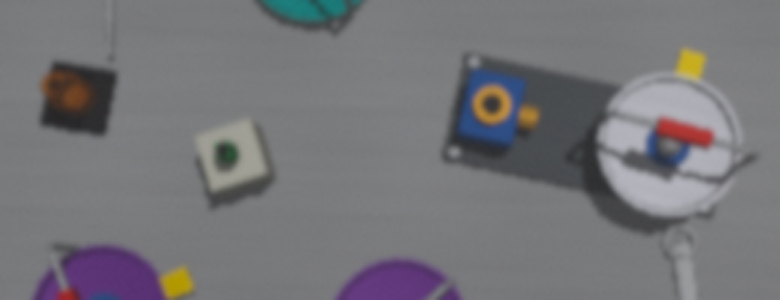

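Only the dish at crop (668,143) is aluminium, holds the ball and sits on the stand, so that is the one meant. The crop also shows the white drip block with the green handle at (227,155) and the amber vial at (68,90). The heights fit: block top 0.064, vial rim 0.081–0.083, grip top 0.151. Rod at (0.4905, 0.171), vial at (0.5447, 0.322). I'll move over the rod now.

Emit:
{"api": "send_rows", "payload": {"increments": [[[36,-20,0],[0,0,0],0],[[37,-20,0],[0,0,0],0],[[37,-20,0],[0,0,0],0],[[37,-20,0],[0,0,0],0],[[37,-20,0],[0,0,0],0],[[37,-20,0],[0,0,0],0],[[37,-20,0],[0,0,0],0],[[37,-20,0],[0,0,0],0],[[37,-20,0],[0,0,0],0],[[37,-20,0],[0,0,0],0]]}}

```text
t: 1.35
ee_pos: [0.451, -0.1963, 0.2514]
ee_rot: [-3.104, -0.483, 0.001]
force: [-0.2, -0.3, -0.0]
finger_gap: 0.0918
grip_force: 0.0
```

Emit:
{"api": "send_rows", "payload": {"increments": [[[17,-38,0],[0,0,0],0],[[17,-38,0],[0,0,0],0],[[17,-38,0],[0,0,0],0],[[17,-38,0],[0,0,0],0],[[17,-38,0],[0,0,0],0],[[17,-38,0],[0,0,0],0],[[17,-38,0],[0,0,0],0],[[17,-38,0],[0,0,0],0],[[17,-38,0],[0,0,0],0],[[0,0,0],[0,0,0],0],[[0,0,0],[0,0,0],0]]}}

```text
t: 2.72
ee_pos: [0.4919, 0.1743, 0.2513]
ee_rot: [3.104, 0.484, -0.002]
force: [0.3, 0.1, -0.3]
finger_gap: 0.0917
grip_force: 0.0
```

```bash
cat >> h.py <<'E'
def rel(P,s=None):
    s=s or observe(); R=cv2.Rodrigues(np.array(s['ee_rot']))[0]; return 1000*R.T@(np.array(P)-s['ee_pos'])
E
python3 - <<'E'
from h import *
np.set_printoptions(precision=4,suppress=True)
s=snap('wrist','w1');print(s['t'],s['ee_pos'],s['ee_rot'],rel([.4905,.1712,.2]))
p,d,K,R,t=load('w1');W=cloud('w1');H=cv2.cvtColor(p,cv2.COLOR_RGB2HSV);g=(H[...,0]>45)&(H[...,0]<90)&(H[...,1]>80)
def q(n,m):
    P=W[m];P=P[np.isfinite(P[:,2])]
    if len(P)>3: print(n,len(P),P.mean(0),cv2.minAreaRect((P[:,:2]*1000).astype(np.float32)))
q('handle',g&(W[...,2]>.1));z=W[...,2]
q('drip',(z>.06)&(z<.069)&(abs(W[...,1]-.17)<.05)&(abs(W[...,0]-.49)<.05))
q('rim',(z>.08)&(z<.087)&(abs(W[...,1]-.322)<.03)&(abs(W[...,0]-.545)<.03))
E
```

```text
2.725 [0.4919 0.1743 0.2513] [ 3.1035  0.4837 -0.0017] [-2.2097  2.1916 51.4398]
handle 102 [0.5069 0.166  0.1051] ((576.3419189453125, 130.34535217285156), (16.320480346679688, 197.5791778564453), 64.15486907958984)
drip 1709 [0.4964 0.1698 0.0649] ((494.26019287109375, 169.09249877929688), (50.44173812866211, 49.846107482910156), 19.405107498168945)
rim 363 [0.5492 0.3195 0.0823] ((549.2033081054688, 319.8649597167969), (22.26459312438965, 21.915159225463867), 23.086700439453125)
```

View pics/w1.png

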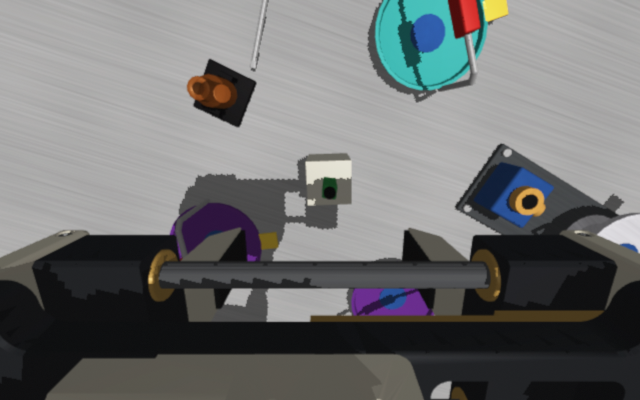

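The wrist view shows the green handle at (330,190) with its block square to the picture, and the vial at (215,92). The two views disagree by about 4 mm in absolute position but agree on the drip-to-vial vector (54.4, 150.6 mm). I'll go down around the handle and check from near.

Emit:
{"api": "send_rows", "payload": {"increments": [[[-1.4,3,20],[0,0,0],0],[[0,0,36],[0,0,0],0],[[0,0,36],[0,0,0],0],[[0,0,30],[0,0,0],0],[[0,0,20],[0,0,0],0],[[0,0,14],[0,0,0],0],[[0,0,0],[0,0,0],0],[[0,0,0],[0,0,0],0]]}}

```text
t: 3.78
ee_pos: [0.4923, 0.1713, 0.0965]
ee_rot: [3.104, 0.482, 0.002]
force: [-0.8, -0.7, -0.3]
finger_gap: 0.0916
grip_force: 0.0
```

```bash
python3 - <<'E'
from h import *
np.set_printoptions(precision=4,suppress=True)
s=snap('wrist','w2');print(s['t'],s['ee_pos'],s['ee_rot'],s['force'])
snap('scene','s2')
a=load('w2')[0][:,:,::-1];b=load('s2')[0][130:230,300:460,::-1]
cv2.imwrite('pics/c2.png',np.vstack([cv2.resize(a,(480,300)),cv2.resize(b,(480,300),interpolation=cv2.INTER_CUBIC)]))
E
```

```text
3.775 [0.4923 0.1713 0.0965] [3.1043 0.4824 0.0022] [-0.7979 -0.7003 -0.3088]
```

View pics/c2.png

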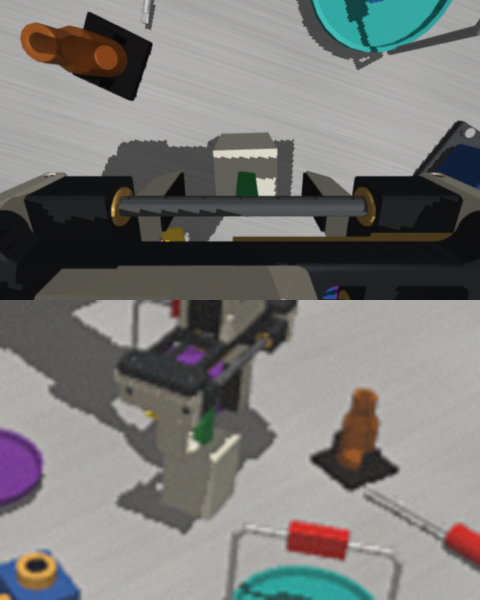

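The fingers straddle the handle: handle at column 247 against a finger midpoint of about 244 in the upper panel. That is about 1 mm off, so I'll correct it and close.

Emit:
{"api": "send_rows", "payload": {"increments": [[[0,1,1],[0,0,0],120],[[0,0,0],[0,0,0],180],[[0,0,0],[0,0,0],255],[[0,0,0],[0,0,0],255],[[0,0,0],[0,0,0],255],[[0,0,0],[0,0,0],255],[[0,0,0],[0,0,0],255],[[0,0,0],[0,0,0],255]]}}

```text
t: 4.88
ee_pos: [0.4921, 0.1706, 0.0947]
ee_rot: [3.104, 0.483, -0.0]
force: [0.5, 0.4, -0.1]
finger_gap: 0.0169
grip_force: 0.1
```

Emit:
{"api": "send_rows", "payload": {"increments": [[[0,0,0],[0,0,0],255],[[0,0,0],[0,0,0],255],[[0,0,0],[0,0,0],255],[[0,0,0],[0,0,0],255]]}}

```text
t: 5.38
ee_pos: [0.4921, 0.1706, 0.0947]
ee_rot: [3.104, 0.483, 0.0]
force: [0.1, 0.8, 0.4]
finger_gap: 0.0141
grip_force: 30.0
```

The gap of 14.1 mm is square on the flats. Next: lift, then carry by the measured vector.

Emit:
{"api": "send_rows", "payload": {"increments": [[[0,0,-10],[0,0,0],255],[[0,0,-20],[0,0,0],255],[[0,0,-25],[0,0,0],255],[[0,0,-25],[0,0,0],255],[[0,0,-15],[0,0,0],255],[[17,-22,0],[0,0,0],255],[[20,-26,0],[0,0,0],255],[[20,-26,0],[0,0,0],255],[[20,-26,0],[0,0,0],255],[[20.6,-27,0],[0,0,0],255],[[0,0,0],[0,0,0],255],[[0,0,0],[0,0,0],255]]}}

```text
t: 6.88
ee_pos: [0.546, 0.3208, 0.1893]
ee_rot: [3.103, 0.483, -0.002]
force: [0.1, 0.8, -0.2]
finger_gap: 0.0138
grip_force: 30.0
```

```bash
python3 - <<'E'
from h import *
np.set_printoptions(precision=4,suppress=True)
s=snap('wrist','w3');print(s['t'],s['ee_pos'],s['ee_rot'],s['force'],s['finger_gap'])
snap('scene','s3');snap('top','t3')
a=load('w3')[0][:,:,::-1];b=load('s3')[0][100:210,340:516,::-1]
cv2.imwrite('pics/c3.png',np.vstack([a[:200,:][:, 80:560],cv2.resize(b,(480,300),interpolation=cv2.INTER_CUBIC)]))
E
```

```text
6.875 [0.546  0.3208 0.1893] [ 3.1035  0.4833 -0.0021] [ 0.1469  0.8274 -0.2094] 0.013815056259210172
```

View pics/c3.png

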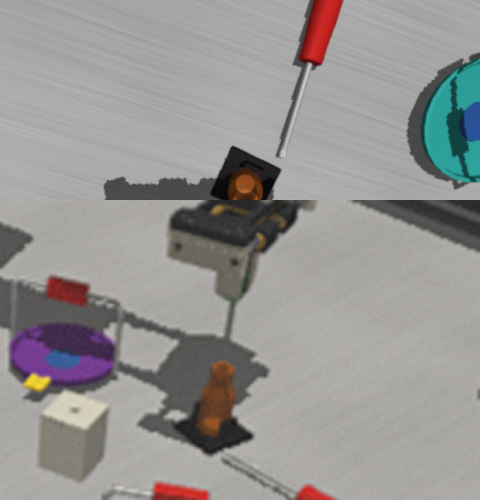

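The scene panel shows the rod hanging upright with its tip at (229,338) over the vial rim at (222,368). Its axis, extended down, meets the rim centre. I'll lower it while watching the force.

Emit:
{"api": "send_rows", "payload": {"increments": [[[0,0,8],[0,0,0],255],[[0,0,6],[0,0,0],255],[[0,0,4],[0,0,0],255],[[0,0,4],[0,0,0],255],[[0,0,4],[0,0,0],255],[[0,0,0],[0,0,0],255],[[0,0,0],[0,0,0],255]]}}

```text
t: 7.9
ee_pos: [0.5465, 0.3213, 0.1638]
ee_rot: [3.104, 0.483, 0.0]
force: [-0.3, -0.3, -0.6]
finger_gap: 0.0137
grip_force: 30.0
```

Emit:
{"api": "send_rows", "payload": {"increments": [[[0,0,8],[0,0,0],255],[[0,0,10],[0,0,0],255],[[0,0,10],[0,0,0],255],[[0,0,10],[0,0,0],255],[[0,0,6],[0,0,0],255],[[0,0,4],[0,0,0],255],[[0,0,1.5],[0,0,0],255],[[0,0,0],[0,0,0],255],[[0,0,0],[0,0,0],255]]}}

```text
t: 9.02
ee_pos: [0.5466, 0.3213, 0.1145]
ee_rot: [-3.104, -0.483, -0.001]
force: [-0.1, -0.9, -0.1]
finger_gap: 0.0137
grip_force: 30.0
```

Emit:
{"api": "send_rows", "payload": {"increments": [[[0,0,1],[0,0,0],255],[[0,0,1],[0,0,0],255],[[0,0,0.5],[0,0,0],255],[[0,0,0],[0,0,0],255],[[0,0,0],[0,0,0],255]]}}

```text
t: 9.65
ee_pos: [0.5465, 0.3213, 0.1127]
ee_rot: [-3.104, -0.483, -0.001]
force: [-1.6, -1.5, 5.5]
finger_gap: 0.0137
grip_force: 30.0
```

There is 5.5 N of contact at the expected height, so the handle is seated. Release and retreat upward.

Emit:
{"api": "send_rows", "payload": {"increments": [[[0,0,-0.5],[0,0,0],150],[[0,0,0],[0,0,0],60],[[0,0,0],[0,0,0],0],[[0,0,0],[0,0,0],0],[[0,0,0],[0,0,0],0],[[0,0,0],[0,0,0],0],[[0,0,0],[0,0,0],0]]}}

```text
t: 10.52
ee_pos: [0.5465, 0.3212, 0.1122]
ee_rot: [3.104, 0.483, 0.0]
force: [0.3, -0.3, 0.2]
finger_gap: 0.0796
grip_force: 0.0
```

Emit:
{"api": "send_rows", "payload": {"increments": [[[0,0,-20],[0,0,0],0],[[0,0,-40],[0,0,0],0],[[0,0,-50],[0,0,0],0],[[0,0,-50],[0,0,0],0],[[0,0,-20],[0,0,0],0],[[-20,40,0],[0,0,0],0],[[-20,40,0],[0,0,0],0],[[-20,40,0],[0,0,0],0],[[-20,40,0],[0,0,0],0],[[-20,40,0],[0,0,0],0],[[0,0,0],[0,0,0],0],[[0,0,0],[0,0,0],0]]}}

```text
t: 12.02
ee_pos: [0.5121, 0.1006, 0.2924]
ee_rot: [-3.104, -0.482, -0.001]
force: [0.7, -0.0, -0.3]
finger_gap: 0.0914
grip_force: 0.0
```

```bash
python3 - <<'E'
from h import *
np.set_printoptions(precision=4,suppress=True)
s=snap('wrist','w4');print(s['t'],s['ee_pos'],s['ee_rot'])
snap('scene','s4');snap('top','t4')
for f in ['s4','t4','w4']:
    p=load(f)[0];W=cloud(f);H=cv2.cvtColor(p,cv2.COLOR_RGB2HSV)
    g=(H[...,0]>40)&(H[...,0]<85)&(H[...,1]>90)&(abs(W[...,0]-.547)<.04)&(abs(W[...,1]-.321)<.04)
    if g.sum()>3: print(f,g.sum(),np.nanmedian(W[g],0),np.nanpercentile(W[g],3,0),np.nanpercentile(W[g],97,0))
def grip(f):
    p=load(f)[0];W=cloud(f);H=cv2.cvtColor(p,cv2.COLOR_RGB2HSV);z=W[...,2]
    near=np.hypot(W[...,0]-.51,W[...,1]+.207)<.045
    g=((H[...,0]<8)|(H[...,0]>172))&(H[...,1]>120)&near&(z>.14)
    if g.sum()>3: print(f,'grip',g.sum(),np.nanmedian(W[g],0),cv2.minAreaRect((W[g][:,:2]*1000).astype(np.float32)))
    l=(H[...,0]>20)&(H[...,0]<32)&(H[...,1]>120)&(np.hypot(W[...,0]-.58,W[...,1]+.226)<.03)&(z>.055)
    if l.sum()>3: print(f,'lip',l.sum(),np.nanmedian(W[l],0),cv2.minAreaRect((W[l][:,:2]*1000).astype(np.float32)))
    # dish rim circle: outer ring of points z 55..66 within 75mm
    m=(z>.058)&(z<.068)&(np.hypot(W[...,0]-.507,W[...,1]+.207)<.075)&(H[...,1]<60)
    if m.sum()>20: print(f,'rim',m.sum(),cv2.minEnclosingCircle((W[m][:,:2]*1000).astype(np.float32)))
    b=(z>.05)&(z<.07)&(H[...,0]>100)&(H[...,0]<125)&(H[...,1]>120)&(np.hypot(W[...,0]-.535,W[...,1]+.05)<.06)
    if b.sum()>20: print(f,'block top',b.sum(),cv2.minAreaRect((W[b][:,:2]*1000).astype(np.float32)),np.nanmedian(W[b],0))
    bl=(z>.04)&(z<.09)&(H[...,0]>100)&(H[...,0]<125)&(H[...,1]>100)&(np.hypot(W[...,0]-.507,W[...,1]+.207)<.03)
    if bl.sum()>5: print(f,'blue mid',bl.sum(),cv2.minEnclosingCircle((W[bl][:,:2]*1000).astype(np.float32)))
    pl=(z>.003)&(z<.013)&(H[...,2]<110)&(H[...,1]<90)
    uv=np.argwhere(pl)
    pts=W[pl][:,:2];
    k=(np.hypot(pts[:,0]-.53,pts[:,1]+.1)<.15); 
    if k.sum()>50: print(f,'plate',k.sum(),cv2.minAreaRect((pts[k]*1000).astype(np.float32)))
for f in ['top0','scene0','t4','s4','w4']: grip(f)
a=load('s4')[0][130:220,340:490,::-1];b=load('t4')[0][150:260,290:450,::-1]
cv2.imwrite('pics/c4.png',np.hstack([cv2.resize(a,(400,300)),cv2.resize(b,(400,300))]))
E
```

```text
12.025 [0.5121 0.1006 0.2924] [-3.104  -0.4824 -0.0009]
s4 63 [0.5503 0.3161 0.106 ] [0.5454 0.3114 0.0855] [0.5556 0.3238 0.1233]
t4 23 [0.5428 0.3172 0.1174] [0.5387 0.3154 0.0943] [0.5493 0.32   0.1249]
w4 391 [0.5499 0.3148 0.1105] [0.5432 0.3126 0.0867] [0.556  0.3197 0.1254]
top0 grip 86 [ 0.5084 -0.2038  0.15  ] ((508.3851013183594, -205.24130249023438), (42.71566390991211, 11.945917129516602), 75.47985076904297)
top0 lip 60 [ 0.5797 -0.2249  0.0629] ((579.6771850585938, -225.53211975097656), (21.39653778076172, 19.0609130859375), 81.33802795410156)
top0 rim 360 ((509.4577941894531, -204.21905517578125), 63.51183319091797)
top0 block top 169 ((539.191650390625, -51.3623046875), (48.304222106933594, 58.72900390625), 78.81183624267578) [ 0.5299 -0.0487  0.0524]
top0 blue mid 35 ((507.74505615234375, -205.3423614501953), 16.852394104003906)
top0 plate 1244 ((518.8994140625, -124.80427551269531), (231.30125427246094, 116.33206176757812), 71.12295532226562)
scene0 grip 152 [ 0.5142 -0.2098  0.1493] ((510.99859619140625, -208.8531036376953), (43.9128303527832, 16.16339683532715), 72
[... 1808 characters left out ...]
, -208.997802734375), 18.972835540771484)
s4 plate 1397 ((531.2586059570312, -136.17431640625), (228.0923309326172, 110.5348129272461), 84.48715209960938)
w4 lip 328 [ 0.5822 -0.2246  0.064 ] ((581.862548828125, -225.17018127441406), (22.91399574279785, 24.00428581237793), 72.1337890625)
w4 rim 550 ((529.3790893554688, -202.8905792236328), 59.032466888427734)
w4 block top 1001 ((543.36474609375, -53.92653274536133), (49.28874969482422, 59.778663635253906), 79.3110122680664) [ 0.5507 -0.0471  0.0529]
w4 blue mid 82 ((525.1454467773438, -206.36546325683594), 12.347076416015625)
w4 plate 4830 ((531.4061889648438, -112.69125366210938), (189.40191650390625, 100.11009979248047), 78.72151947021484)
```

View pics/c4.png

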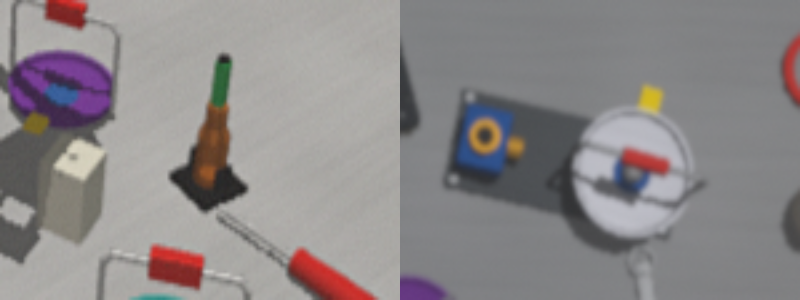

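The left panel shows the rod standing in the vial: green handle (221,80) directly on the neck, top at 0.125–0.127, so it is seated. The right panel shows the dish unmoved, ball in the blue middle at (632,172). Stand +y is at 79° and dish +x at about -15°, so the pinch needs tool yaw 75°. Moving above the grip.

Emit:
{"api": "send_rows", "payload": {"increments": [[[-12,36,0],[0,0,0],0],[[-12,37,0],[0,0,0],0],[[-12,37,0],[0,0,0],0],[[-12,37,0],[0,0,0],0],[[-12,37,0],[0,0,0],0],[[-12,37,0],[0,0,0],0],[[-12,36,0],[0,0,0],0],[[-11,35,0],[0,0,0],0],[[0,0,0],[0,0,-8],0],[[0,0,0],[0,0,-8],0],[[0,0,0],[0,0,-8],0]]}}

```text
t: 13.55
ee_pos: [0.5108, -0.206, 0.292]
ee_rot: [-2.932, -1.126, 0.0]
force: [-0.0, 0.3, -0.7]
finger_gap: 0.092
grip_force: 0.0
```

Emit:
{"api": "send_rows", "payload": {"increments": [[[0,0,20],[0,0,-8],0],[[0,0,20],[0,0,-8],0],[[0,0,20],[0,0,-8],0],[[0,0,20],[0,0,-9],0],[[0,0,10],[0,0,0],0],[[0,0,0],[0,0,0],0],[[0,0,0],[0,0,0],0]]}}

```text
t: 14.42
ee_pos: [0.5107, -0.2068, 0.203]
ee_rot: [2.498, 1.903, 0.001]
force: [0.2, 0.1, -0.0]
finger_gap: 0.0914
grip_force: 0.0
```

```bash
python3 - <<'E'
from h import *
np.set_printoptions(precision=4,suppress=True)
s=snap('wrist','w5');print(s['t'],s['ee_pos'],s['ee_rot'],rel([.5102,-.2066,.145],s))
snap('scene','s5')
R=cv2.Rodrigues(np.array(s['ee_rot']))[0];print('yaw x',np.degrees(np.arctan2(R[1,0],R[0,0])))
p,d,K,_,_=load('w5');print(K)
H=cv2.cvtColor(p,cv2.COLOR_RGB2HSV);W=cloud('w5')
g=((H[...,0]<8)|(H[...,0]>172))&(H[...,1]>120)&(W[...,2]>.13)&(np.hypot(W[...,0]-.51,W[...,1]+.207)<.05)
v,u=np.nonzero(g);print('grip px',len(u),u.min(),u.max(),v.min(),v.max(),np.nanmedian(W[g],0) if len(u) else '')
a=load('w5')[0][:,:,::-1];b=load('s5')[0][150:280,170:378,::-1]
cv2.imwrite('pics/c5.png',np.vstack([cv2.resize(a,(480,300)),cv2.resize(b,(480,300),interpolation=cv2.INTER_CUBIC)]))
E
```

```text
14.425 [ 0.5107 -0.2068  0.203 ] [2.4977 1.9034 0.0008] [ 0.0327 -0.6336 57.9683]
yaw x 74.62085604781669
[[293.2357   0.     324.1354]
 [  0.     293.2357 198.1272]
 [  0.       0.       1.    ]]
grip px 1308 222 430 190 308 [ 0.513  -0.205   0.1507]
```

View pics/c5.png

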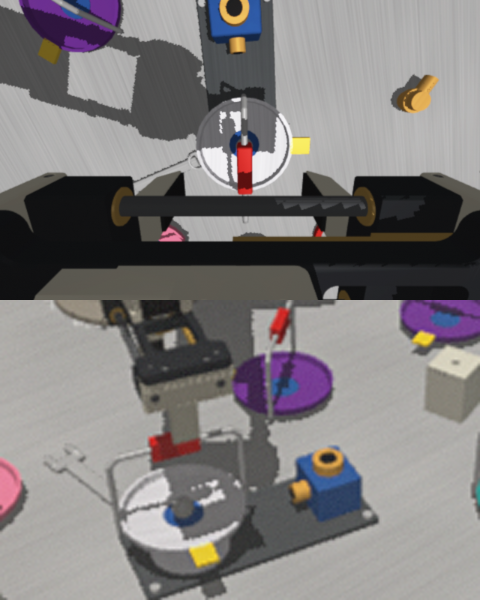

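In the upper panel the grip runs vertically at (245,168), the finger midpoint is at about 244, and the lip is at (300,146). So it is centred within about 0.5 mm and aligned. The lower panel shows the fingers above the red grip with the ball in the blue middle. Lower and close gently.

Emit:
{"api": "send_rows", "payload": {"increments": [[[0,0,15],[0,0,0],0],[[0,0,17],[0,0,0],40],[[0,0,15],[0,0,0],80],[[0,0,10],[0,0,0],120],[[0,0,0],[0,0,0],150],[[0,0,0],[0,0,0],180],[[0,0,0],[0,0,0],195],[[0,0,0],[0,0,0],200],[[0,0,0],[0,0,0],205]]}}

```text
t: 15.65
ee_pos: [0.5103, -0.2068, 0.1455]
ee_rot: [2.497, 1.906, 0.0]
force: [-0.6, 1.4, -0.6]
finger_gap: 0.0193
grip_force: 0.0
```

Emit:
{"api": "send_rows", "payload": {"increments": [[[0,0,0],[0,0,0],208],[[0,0,0],[0,0,0],210],[[0,0,0],[0,0,0],212],[[0,0,0],[0,0,0],214],[[0,0,0],[0,0,0],216],[[0,0,0],[0,0,0],218],[[0,0,0],[0,0,0],220]]}}

```text
t: 16.52
ee_pos: [0.5099, -0.2066, 0.145]
ee_rot: [-2.497, -1.905, 0.001]
force: [0.2, -0.5, -0.2]
finger_gap: 0.0135
grip_force: 30.0
```

Gripped at 30 N with little side force. Lift straight up gently.

Emit:
{"api": "send_rows", "payload": {"increments": [[[0,0,0],[0,0,0],235],[[0,0,0],[0,0,0],255],[[0,0,-1],[0,0,0],255],[[0,0,-2],[0,0,0],255],[[0,0,-3],[0,0,0],255],[[0,0,-4],[0,0,0],255],[[0,0,-5],[0,0,0],255],[[0,0,-6],[0,0,0],255],[[0,0,-7],[0,0,0],255],[[0,0,-7],[0,0,0],255],[[0,0,-7],[0,0,0],255],[[0,0,-7],[0,0,0],255]]}}

```text
t: 18.02
ee_pos: [0.5102, -0.2068, 0.1947]
ee_rot: [2.497, 1.906, -0.0]
force: [0.0, -0.3, -2.5]
finger_gap: 0.0138
grip_force: 30.0
```

Emit:
{"api": "send_rows", "payload": {"increments": [[[0,0,-7],[0,0,0],255],[[0,0,-7],[0,0,0],255],[[0,0,-6],[0,0,0],255],[[0,0,-5],[0,0,0],255],[[0,0,-3],[0,0,0],255],[[0,0,-2],[0,0,0],255],[[0,0,-1],[0,0,0],255],[[0,0,0],[0,0,0],255],[[0,0,0],[0,0,0],255],[[0,0,0],[0,0,0],255],[[0,0,0],[0,0,0],255]]}}

```text
t: 19.4
ee_pos: [0.5102, -0.2067, 0.2252]
ee_rot: [2.497, 1.906, -0.0]
force: [-0.4, -0.9, -2.3]
finger_gap: 0.014
grip_force: 30.0
```

```bash
cat >> h.py <<'E'
def chk(tag,lip0):
    s=snap('wrist','w'+tag);snap('scene','s'+tag);R=cv2.Rodrigues(np.array(s['ee_rot']))[0]
    print(s['t'],s['ee_pos'],s['force'],s['grip_force'],'yaw',np.degrees(np.arctan2(R[1,0],R[0,0])))
    for f in 'ws':
        p=load(f+tag)[0];W=cloud(f+tag);H=cv2.cvtColor(p,cv2.COLOR_RGB2HSV)
        for n,m in [('lip',(H[...,0]>20)&(H[...,0]<32)&(H[...,1]>120)),('blue',(H[...,0]>100)&(H[...,0]<125)&(H[...,1]>100))]:
            m=m&(np.hypot(W[...,0]-.51,W[...,1]+.207)<.1)&(W[...,2]>.1)&(W[...,2]<.2)
            if m.sum()>5:
                c=np.nanmedian(W[m],0);print(f,n,m.sum(),c,'dir',np.degrees(np.arctan2(c[1]+.207,c[0]-.51)))
    a=load('w'+tag)[0][:,:,::-1];b=load('s'+tag)[0][100:250,150:390,::-1]
    cv2.imwrite(f'pics/c{tag}.png',np.vstack([cv2.resize(a,(480,300)),cv2.resize(b,(480,300),interpolation=cv2.INTER_CUBIC)]))
E
python3 -c "
from h import *
chk('6',0)"
```

```text
19.4 [ 0.51015813 -0.20674857  0.22517723] [-0.44647347 -0.91123522 -2.3381965 ] 29.99859631061554 yaw 74.6934091611838
w lip 802 [ 0.58021137 -0.22585338  0.14419245] dir -15.030680789395506
w blue 738 [ 0.51853257 -0.20287569  0.13274548] dir 25.79729092206698
s lip 101 [ 0.58053567 -0.22796241  0.14455424] dir -16.551356196964925
s blue 70 [ 0.51732418 -0.21235113  0.1333641 ] dir -36.15229124052948
```

View pics/c6.png

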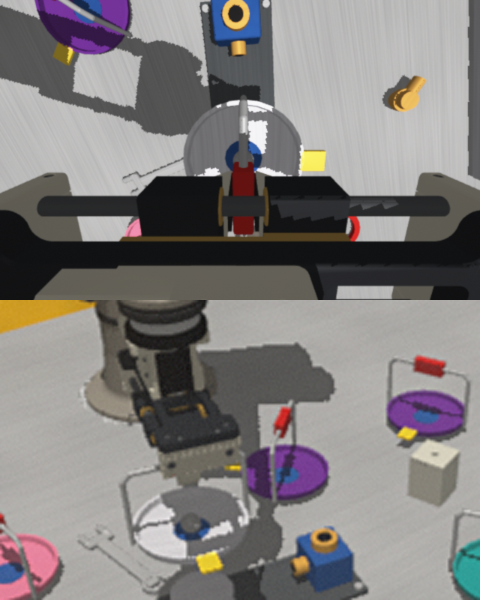

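The dish hangs level at about 0.12 m (lip height 0.1443 measured, 0.1415 expected). The lip direction is -15° and the ball is in the blue middle at (190,525). Now the quarter turn of +94.3° (tool z −94.3°), ramped smoothly.

Emit:
{"api": "send_rows", "payload": {"increments": [[[0,0,0],[0,0,-0.5],255],[[0,0,0],[0,0,-1],255],[[0,0,0],[0,0,-2],255],[[0,0,0],[0,0,-3],255],[[0,0,0],[0,0,-4],255],[[0,0,0],[0,0,-5],255],[[0,0,0],[0,0,-5],255],[[0,0,0],[0,0,-5],255],[[0,0,0],[0,0,-5],255],[[0,0,0],[0,0,-5],255],[[0,0,0],[0,0,-5],255],[[0,0,0],[0,0,-5],255]]}}

```text
t: 21.0
ee_pos: [0.5102, -0.2067, 0.2252]
ee_rot: [1.56, 2.727, -0.0]
force: [-0.5, 1.0, -1.6]
finger_gap: 0.0137
grip_force: 30.0
```

Emit:
{"api": "send_rows", "payload": {"increments": [[[0,0,0],[0,0,-5],255],[[0,0,0],[0,0,-5],255],[[0,0,0],[0,0,-5],255],[[0,0,0],[0,0,-5],255],[[0,0,0],[0,0,-5],255],[[0,0,0],[0,0,-5],255],[[0,0,0],[0,0,-5],255],[[0,0,0],[0,0,-4],255],[[0,0,0],[0,0,-4],255],[[0,0,0],[0,0,-3],255],[[0,0,0],[0,0,-2],255],[[0,0,0],[0,0,-0.8],255]]}}

```text
t: 22.5
ee_pos: [0.5102, -0.2067, 0.2252]
ee_rot: [0.3, 3.127, -0.0]
force: [0.2, 0.1, -2.3]
finger_gap: 0.0141
grip_force: 30.0
```

Emit:
{"api": "send_rows", "payload": {"increments": [[[0,0,0],[0,0,0],255],[[0,0,0],[0,0,0],255],[[0,0,0],[0,0,0],255],[[0,0,0],[0,0,0],255],[[0,0,0],[0,0,0],255],[[0,0,0],[0,0,0],255],[[0,0,0],[0,0,0],255],[[0,0,0],[0,0,0],255],[[0,0,0],[0,0,0],255],[[0,0,0],[0,0,0],255],[[0,0,0],[0,0,0],255],[[0,0,0],[0,0,0],255]]}}

```text
t: 24.0
ee_pos: [0.5102, -0.2067, 0.2252]
ee_rot: [-0.301, -3.127, 0.0]
force: [0.1, 0.7, -2.0]
finger_gap: 0.0138
grip_force: 30.0
```

```bash
python3 -c "
from h import *
chk('7',0)"
```

```text
24.0 [ 0.51015667 -0.20673898  0.22520201] [ 0.11274361  0.68634118 -2.03440548] 29.998775124549866 yaw 168.99380733792702
w lip 768 [ 0.52445147 -0.13551087  0.14420375] dir 78.57171641286581
w blue 734 [ 0.50670966 -0.20455391  0.13278328] dir 143.37236989106196
s lip 74 [ 0.52606732 -0.1365588   0.14475421] dir 77.1509169224511
s blue 58 [ 0.51711827 -0.21570726  0.13308934] dir -50.733697274798615
```

View pics/c7.png

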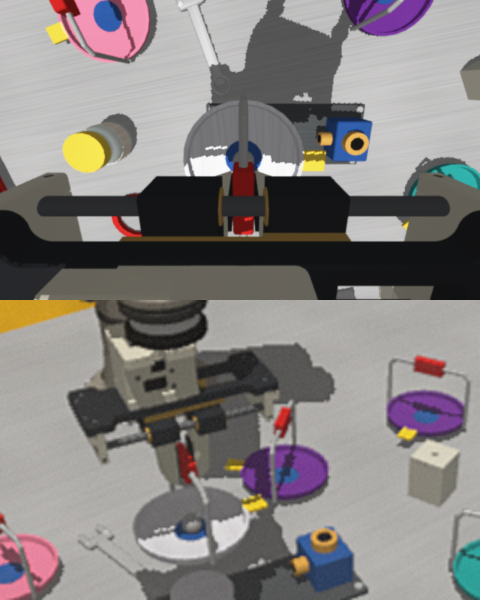

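The lip now points at the blue block, at about 78.6° against a target of 79°: lip at (313,160) in the wrist panel, block at (345,140). The ball lies in the blue middle at (192,525) in the scene panel, and the dish is level and still. Handing in.

```bash
python3 -c "
from workcell import *
print(job_done())"
```

```text
the job is handed in; nothing more can be done
None
```

The job is handed in, but the judge returned no verdict; by my last checks at 24 s, the rod is in the vial and let go, and the dish is held level about 80 mm above the pedestal with its lip toward the valve block and the ball in the blue middle.

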